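# Check a sizing plate and hang it up for use

### The arm

A 6-joint arm with a two-finger parallel gripper is mounted at the origin on a cart in front of the work surface, level with it; the furniture and walls round the work are solid. World frame = base frame: x ahead of the robot, y to its left, z up, the work surface at z = 0. Lengths are in m, angles in rad, forces in N, time in s.
With the tool pointing down it reaches from about 0.35 to 0.975 m from the base axis. Payload 4.9 kg.
Tool frame: the origin (TCP) lies midway between the tips of the shut fingers; the grasp point (between the pads) lies 19 mm behind it; z points along the fingers, y is the line along which they close (so a half turn about z gives the same grasp; the last joint's range is limited). The gripper opens to 85 mm and grips with 20 to 120 N. Pads are 22 mm wide; open, the fingers measure 114 mm over their backs; the gripper's body (76 mm by 85 mm) begins 54 mm behind the grasp point. The pads swing forward as they close: fully open they stand 13 mm farther back than shut.
Start: joints at [1.219, 0.053, 1.613, -0, 1.476, -0.119], TCP at [0.144, 0.608, 0.21] pointing down, gripper open.
Joint ranges: [-3.01, 3.01], [-1.01, 2.22], [0.06, 2.58], [-1.02, 4.17], [0.09, 2.62], [-3.14, 3.14]. Speed limits (rad/s): [2.57, 2.57, 3.14, 3.14, 3.14, 3.14].

### API

Orientations are given as a rotation vector (axis times angle).
In Python, from station import ctrl gives the robot as it stands. The module is installed in compiled form; this text tells all that it offers.
- The arm moves only by the shell command python3 -m handwheel 'ROWS' [OPENING] [FORCE]. ROWS is JSON, a list of rows, each a list of 2 entries, a list of its own where there are three numbers: the shift along the tool's x, y, z in cm, then the turn, a rotation vector about the tool's x, y, z in rad. In form: [[[tx, ty, tz], [ax, ay, az]], ...]. A call has 1 to 5 rows; each row is the pose to reach, as a shift and turn from the pose commanded when the call began, along the tool's axes at that moment; what a row does not reach only later rows make up. A row lasts 1/8 s, in which the tool goes at most 62.5 mm and 10.7 degrees, less where a joint would pass 70% of its speed; a pose out of reach is approached as far as the arm can. A call with a gripper value outside its range is refused whole. OPENING is the gripper's target within -1 to 1 (shut at 1, half-way at 0, fully open at -1), set as the call begins (- or left out, the last holds). The fingers move at their own pace and stop on an object; FORCE is the grip in N (left out, the last holds). Time passes only in rows, so rows that repeat a pose let the fingers close. It gives the time, the measured TCP pose, the force, the opening and the grip force at its end, in the units of the state.
- ctrl.get_obs(): the state, without advancing time (a new reading comes with each control period).
- ctrl.get_image(name): name is "scene" or "top"; returns the picture (384x512x3 uint8, blue, green, red); there is no depth.
- ctrl.calibration(name): a dict with "fx", "fy", "cx", "cy" (pixels), "R" (3x3) and "t" (3): a world point X has camera coordinates R X + t. Camera axes: x right, y down, z forward; pixel columns grow to the right and rows downward; lengths in m; the calibration is good to about 2 mm. A picture is of the moment at which its call begins. calibration takes no time and is no camera call.
- ctrl.finish_job(): hands the job in; it is judged then, once.
Trained networks look in the newest picture that a camera, given by its name, has taken for a name from the list of things; names that differ only in an ending like _2 or _b are one class to them, and where a whole thing is asked for, a point or a joint stands for the part that bears it (a point fixed in the world has none). Each returns a list of dicts, best first, with "score" (0 to 1); they miss things now and then, are a little off and sometimes report something else, mostly with a low value. They report only what shows in the picture. A call takes as long as a camera call. They do not tell look-alikes from the thing itself.
- ctrl.look_for(camera, query): "position" ([column, row] in pixels, amid what is visible of it).
- ctrl.landmark_of(camera, query): "position" ([column, row] in pixels: a listed point, or the origin of a listed thing).
The state is a dict: "t": time; "q": joint angles; "dq": joint speeds; "effort": joint torques, N m; "tool_pos": TCP position; "tool_rot": TCP orientation; "contact_force": force on the tool from outside, world axes, zero at the start; "wrist_torque": the same for the moment, N m; "opening": finger opening in m; "grip_force": force on a finger pad.
Only numpy, scipy, OpenCV 4.12 (cv2) and the standard library are available. Lean on these libraries where they do the work, as an engineer would, in place of code of your own. Each camera call takes 0.05 s, during which the arm holds its last target. There are 200 camera calls.

### The job

Draw the red plate straight up out of the storage rack and stand it fully home in the slot of the check stand, upright and let go, to prove that it is straight. Then take it again and hang it by its round eye on the hook of the hook stand, hanging freely and still. Leave the other two plates and the loose fittings where they are.

Things in the scene. Friction and masses are not known exactly. Their poses are not given: they have to be found in the camera images.
- plate_red: Flat red metal plate, 8 mm thick (its x), 60 wide (y), 120 tall (z), 0.1 to 0.2 kg. Origin: centre of its lower end, z up the plate. A round hanging eye of 30 mm diameter goes through along x, centred 93 mm above the origin; the brass-ringed marks below it are no holes. Both faces alike. Starts upright in any one of the rack's stations
- plate_red_eye (a point): Centre of the red plate's round 30 mm hanging eye; axes as the plate's (the eye's axis is x)
- plate_yellow: Flat yellow metal plate, 8 mm thick (its x), 60 wide (y), 120 tall (z), 0.1 to 0.2 kg; a bystander. Origin: centre of its lower end, z up the plate. A round hanging eye of 30 mm diameter goes through along x, centred 93 mm above the origin; the brass-ringed marks below it are no holes. Both faces alike. Starts upright in any one of the rack's stations
- plate_blue: Flat blue metal plate, 8 mm thick (its x), 60 wide (y), 120 tall (z), 0.1 to 0.2 kg; a bystander. Origin: centre of its lower end, z up the plate. A round hanging eye of 30 mm diameter goes through along x, centred 93 mm above the origin; the brass-ringed marks below it are no holes. Both faces alike. Starts upright in any one of the rack's stations
- rack: Fixed grey rack, 92 (x) x 205 (y) x 118 (z) mm; origin: centre of its underside. Stations at y = -70, 0, +70 mm; each plate stands on the 8 mm base, faces to rack +y and -y, side edges in open-topped vertical 12 mm grooves whose channels end 10 mm below the plate's upper end. Between its two channels 51 mm of the plate's face is free from top to bottom
- check_stand: Fixed stand with a straight slot along its y, 80 mm long, open at the ends, 11 mm wide, floor at 10 mm, walls to 45 mm, then black flared lips to 59 mm that widen the mouth to about 30 mm. Base 75 x 95 mm. Origin: centre of its underside. A plate stands in it with its x along the stand's x (either way round), centred along y, with a few degrees of play
- slot_floor (a point): Middle of the slot's floor, 10 mm above the stand's underside; axes as the stand's. The plate's origin comes here when it is fully home
- hook_stand: Fixed stand. Origin on its underside, 24 mm in front (-x) of the post's face; post 12 x 30 mm, 176 mm tall. An 8 mm round bar, its centre at 150 mm height, runs 30 mm from the post to -x, then turns up at 45 degrees to its tip. Base 12 mm thick, 110 mm wide, from 15 mm before to 85 mm behind the origin
- hook_seat (a point): Top of the level part of the hook's bar, 154 mm above the stand's underside and 16 mm in front of the post's face; axes as the stand's (x towards the post). A plate that hangs here has the centre of its eye 15 mm below this point
- hook_tip (a point): Centre of the rounded end of the hook's upturned tip, 26 mm in front of hook_seat and 8 mm above it; the round end has 4 mm radius
- adapter: Silver threaded adapter, 32 x 34 x 52 mm, standing; origin at its underside; loose bystander
- tee: Silver tee fitting, 44 x 64 x 26 mm, lying; origin at its underside; loose bystander
- nut: Ribbed silver coupling nut, 36 mm diameter, 18 mm high; origin at its underside; loose bystander
Things that resemble listed ones, but are neither listed nor needed, are in the scene too. Several things have the shape of the plate_red; the one meant has the colours described above.

How it is judged:
By the outcome, as a careful person would: the job done as asked, in the order asked, and still so for the second after the job is handed in, with the robot touching nothing.
It also fails if it takes over 64 s, if anything falls off the work surface, if the arm or the gripper's body presses on something with over 40 N, if the wrist force passes 120 N, or if a joint passes its speed limit or range.

## Working session

There is one attempt and no reset: what is moved stays moved. The work goes in short steps, Python scripts to look and compute and a shell command to move; the robot and the scene stay as the last step left them, time stands still between calls to the robot, and variables do not carry over. Pictures are saved under pics/ and viewed, at most 10 in all, crops included, and the job is handed in when it is done.

```bash
mkdir -p pics; python3 - <<'E'
from station import ctrl
import cv2,numpy as np
for c in ("scene","top"):
    im=ctrl.get_image(c); cv2.imwrite(f"pics/{c}0.png",im)
    k=ctrl.calibration(c); R=np.array(k["R"]);print(c,k["fx"],k["cx"],k["cy"],"cam at",(-R.T@np.array(k["t"])).round(3),R.round(3).tolist())
    for n in ("plate_red","plate_red_eye","rack","check_stand","slot_floor","hook_stand","hook_seat","hook_tip"):
        print(n,[(np.round(d["position"]).tolist(),round(d["score"],2)) for d in ctrl.landmark_of(c,n)][:5])
o=ctrl.get_obs();print(o["t"],o["tool_pos"],o["tool_rot"],o["opening"])
a=cv2.imread("pics/scene0.png");b=cv2.imread("pics/top0.png")
E
```

```text
scene 456.63061605236794 253.6223367943426 191.9987067076199 cam at [-0.031 -0.64   0.785] [[0.81, -0.587, 0.015], [-0.334, -0.481, -0.811], [0.483, 0.651, -0.585]]
plate_red [([287.0, 316.0], 0.88), ([208.0, 194.0], 0.77), ([201.0, 172.0], 0.61)]
plate_red_eye [([199.0, 143.0], 0.7), ([290.0, 287.0], 0.67), ([210.0, 164.0], 0.51)]
rack [([218.0, 206.0], 0.78)]
check_stand [([276.0, 264.0], 0.93)]
slot_floor [([272.0, 256.0], 0.83)]
hook_stand [([342.0, 288.0], 0.63)]
hook_seat [([354.0, 236.0], 0.72)]
hook_tip [([342.0, 242.0], 0.83)]
top 404.5854175972661 252.692967105559 195.4958499265755 cam at [0.326 0.112 1.357] [[0.011, -0.999, 0.03], [-0.992, -0.014, -0.128], [0.128, -0.028, -0.991]]
plate_red [([327.0, 221.0], 0.78), ([149.0, 181.0], 0.7)]
plate_red_eye [([333.0, 222.0], 0.76), ([187.0, 193.0], 0.72)]
rack [([211.0, 199.0], 0.85), ([212.0, 199.0], 0.62), ([233.0, 206.0], 0.39)]
check_stand [([281.0, 200.0], 0.83)]
slot_floor [([281.0, 200.0], 0.59)]
hook_stand [([331.0, 184.0], 0.89)]
hook_seat [([329.0, 183.0], 0.61), ([343.0, 170.0], 0.59), ([255.0, 234.0], 0.55)]
hook_tip [([340.0, 180.0], 0.57)]
0.9 [0.14417145 0.60812205 0.20980461] [-3.64791828e-01 -3.12033889e+00 -1.78013966e-05] 0.08563823122797909
```

View pics/scene0.png

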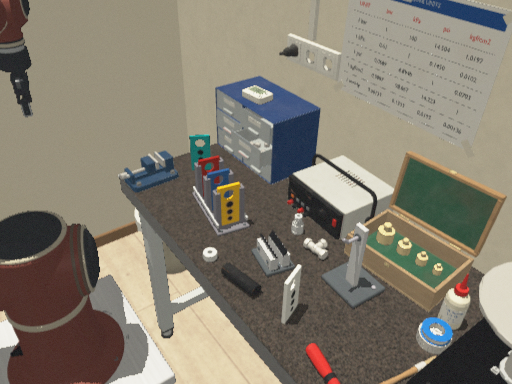

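View pics/top0.png

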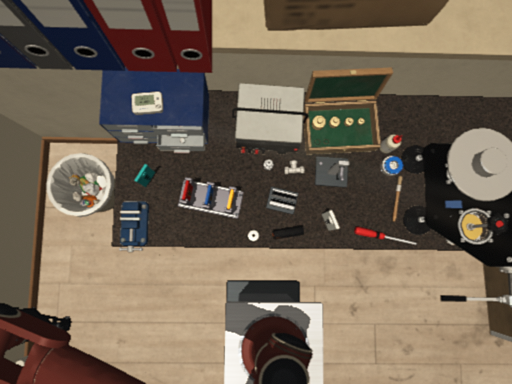

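Candidates for the red plate are red at scene (210,168) / top (186,190), blue at (217,185), yellow (229,205), teal at (200,145) and white at (290,295). By colour I choose the plate in the far rack station, near scene (210,168). Next I triangulate and check it in a close crop.

```bash
cat > h.py <<'E'
from station import ctrl
import cv2,numpy as np
from scipy.optimize import least_squares
K={c:ctrl.calibration(c) for c in("scene","top")}
def proj(c,X):
    k=K[c];p=np.atleast_2d(X)@np.array(k["R"]).T+np.array(k["t"])
    return np.c_[k["fx"]*p[:,0]/p[:,2]+k["cx"],k["fy"]*p[:,1]/p[:,2]+k["cy"]]
def back(c,uv,z):
    k=K[c];R=np.array(k["R"]);o=-R.T@np.array(k["t"]);d=R.T@np.array([(uv[0]-k["cx"])/k["fx"],(uv[1]-k["cy"])/k["fy"],1])
    return o+d*(z-o[2])/d[2]
def tri(a,b):
    s=least_squares(lambda X:np.r_[(proj("scene",X)-a)[0],(proj("top",X)-b)[0]],[.5,0,.1]);return s.x.round(4),round(float(np.sqrt(2*s.cost)),1)
def lm(c,n,k=5): return [(np.array(d["position"]),d["score"]) for d in ctrl.landmark_of(c,n)][:k]
def T(p,yaw,P):
    c,s=np.cos(yaw),np.sin(yaw);return np.atleast_2d(P)@np.array([[c,s,0],[-s,c,0],[0,0,1]])+np.array([p[0],p[1],0])
E
python3 - <<'E'
from h import *
ims={c:ctrl.get_image(c) for c in K}
for n in("plate_red_eye","plate_blue","plate_yellow","rack","check_stand","slot_floor","hook_stand","hook_seat","hook_tip"):
    A=lm("scene",n);B=lm("top",n)
    for a,_ in A:
        for b,_ in B:
            x,e=tri(a,b)
            if e<6: print(n,a.round(1),b.round(1),x,e)
def blob(im,lo,hi,roi):
    h=cv2.inRange(cv2.cvtColor(im,cv2.COLOR_BGR2HSV),lo,hi);m=np.zeros_like(h);x0,y0,x1,y1=roi;m[y0:y1,x0:x1]=h[y0:y1,x0:x1]
    p=cv2.findNonZero(m);print(len(p),cv2.minAreaRect(p))
for n,lo,hi in(("r",(0,120,60),(8,255,255)),("b",(105,100,50),(125,255,255)),("y",(18,120,80),(32,255,255))):
    print(n);blob(ims["top"],lo,hi,(175,170,245,225)) ;blob(ims["scene"],lo,hi,(190,150,250,240))
cr=lambda c,x,y,w,h:cv2.resize(ims[c][y:y+h,x:x+w],(400,300),interpolation=cv2.INTER_CUBIC)
g=np.vstack([np.hstack([cr("scene",170,140,120,90),cr("top",165,165,80,60)]),np.hstack([cr("scene",245,210,140,105),cr("top",260,140,100,75)])])
cv2.imwrite("pics/crop1.png",g)
E
```

```text
plate_red_eye [289.1 287.9] [333.  219.8] [ 0.4105 -0.1752  0.0877] 2.3
plate_red_eye [209.3 166.9] [142.  173.6] [ 0.5828  0.4473 -0.0155] 4.5
plate_red_eye [209.3 166.9] [184.  190.4] [0.5026 0.2906 0.0978] 0.8
plate_red_eye [199.9 139.6] [142.  173.6] [0.5509 0.4212 0.1083] 0.3
plate_red_eye [199.9 139.6] [184.  190.4] [0.4809 0.2804 0.1966] 3.3
plate_blue [218.6 208.5] [210.8 198.3] [0.4858 0.2152 0.0079] 1.0
plate_blue [218.6 208.5] [186.1 193.2] [ 0.5251  0.3015 -0.0665] 4.6
plate_blue [209.7 258.1] [186.1 193.2] [ 0.5324  0.3471 -0.3101] 4.8
plate_yellow [229.6 221.7] [232.3 203.3] [0.4714 0.1415 0.0171] 0.1
rack [218.9 209.8] [210.4 198.1] [0.4874 0.2169 0.0014] 0.9
check_stand [277.4 260.1] [282.8 198.5] [ 0.4946 -0.0303  0.0015] 1.2
hook_stand [341.  287.6] [330.6 183.4] [ 0.5473 -0.1915  0.0156] 1.6
hook_seat [351.8 238.4] [340.7 171. ] [ 0.5594 -0.1889  0.1546] 0.1
hook_tip [341.8 241.1] [343.  180.5] [ 0.5269 -0.1915  0.166 ] 0.8
r
92 ((186.75, 189.75), (8.061501502990723, 19.43595314025879), 6.340191841125488)
256 ((210.89605712890625, 174.85546875), (37.26038360595703, 22.005922317504883), 80.83765411376953)
b
68 ((207.9470672607422, 194.4882354736328), (3.579352855682373, 19.415279388427734), 12.52880573272705)
272 ((219.9775848388672, 188.35189819335938), (38.440059661865234, 21.96146583557129), 81.38435363769531)
y
77 ((230.3654022216797, 198.67306518554688), (4.118439197540283, 19.611614227294922), 11.309932708740234)
637 ((230.13101196289062, 202.9825439453125), (41.49940490722656, 23.12864875793457), 82.40535736083984)
```

View pics/crop1.png

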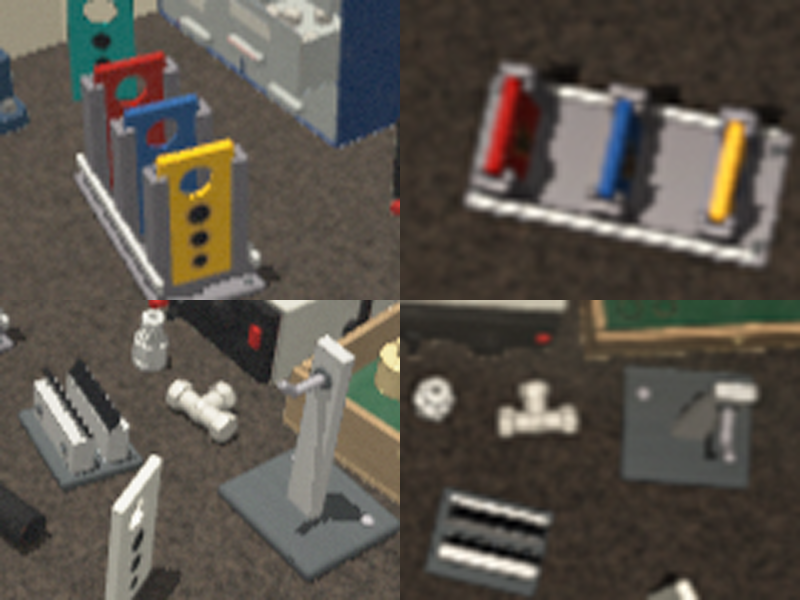

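Scene shows red in the far rack station (210,168). Its eye triangulates to z≈0.098, against 0.101 expected. The slot is at scene (276,262), the hook tip at (342,241) and the seat at (352,238). Next I fit x, y and yaw of the three fixtures from these features.

```bash
cat > fit.py <<'E'
from h import *
S=lambda ox,oy,s,px,py,x0,y0:np.array([ox+(px-x0+.5)/s-.5,oy+(py-y0+.5)/s-.5])
tr=lambda x,y:("top",S(165,165,5,x,y,400,0)); sr=lambda x,y:("scene",S(170,140,400/120,x,y,0,0))
tb=lambda x,y:("top",S(260,140,4,x,y,400,300)); sb=lambda x,y:("scene",S(245,210,400/140,x,y,0,300))
def fit(name,obs,g):
    f=lambda p:np.concatenate([(proj(c,T(p,p[2],P))-uv)[0] for (c,uv),P in obs])
    s=least_squares(f,g,loss="soft_l1");print(name,s.x[:2].round(4),"yaw deg",np.degrees(s.x[2]).round(1));print(f(s.x).reshape(-1,2).round(1).tolist());return s.x
t=.128
rack=fit("rack",[(tr(513,77),(.03,.07,t)),(tr(493,173),(-.03,.07,t)),(tr(625,100),(.03,0,t)),(tr(608,193),(-.03,0,t)),(tr(738,124),(.03,-.07,t)),(tr(719,220),(-.03,-.07,t)),
 (sr(158,163),(-.03,-.074,t)),(sr(233,150),(.03,-.074,t)),(sr(196,182),(0,-.074,.101)),
 (("scene",np.array([209.3,166.9])),(0,.066,.101)),(("scene",np.array([218.9,209.8])),(0,0,0)),(("top",np.array([210.4,198.1])),(0,0,0))],[.487,.216,-.2])
b=.006
chk=fit("check",[(tb(443,490),(.0375,.0475,b)),(tb(551,513),(.0375,-.0475,b)),(tb(535,595),(-.0375,-.0475,b)),(tb(427,572),(-.0375,.0475,b)),
 (sb(20,418),(-.0375,.0475,b)) if 0 else (("scene",np.array([277.4,260.1])),(0,0,0)),(("scene",np.array([276,264.])),(0,0,0)),(sb(66,485),(-.0375,-.0475,b)),(sb(142,460),(.0375,-.0475,b)),(("top",np.array([282.8,198.5])),(0,0,0)),(("scene",np.array([272,256.])),(0,0,.01))],[.495,-.03,-.2])
hk=fit("hook",[(tb(625,367),(.085,.055,.012)),(tb(752,374),(.085,-.055,.012)),(tb(748,486),(-.015,-.055,.012)),(tb(623,480),(-.015,.055,.012)),
 (("scene",np.array([351.8,238.4])),(.008,0,.154)),(("scene",np.array([341.8,241.1])),(-.018,0,.162)),(("top",np.array([340.7,171.])),(.008,0,.154)),(("top",np.array([343,180.5])),(-.018,0,.162)),(sb(317,577),(-.015,-.055,.012)),(sb(220,490),(-.015,.055,.012))],[.55,-.19,0])
print("red plate",T(rack,rack[2],(0,.07,.008)),"slot",T(chk,chk[2],(0,0,.01)),"seat",T(hk,hk[2],(.008,0,.154)),"tip",T(hk,hk[2],(-.018,0,.162)))
E
python3 fit.py
```

```text
rack [0.4863 0.2158] yaw deg -11.3
[[-0.1, -0.1], [-0.5, -0.3], [-0.1, 0.0], [-1.0, 0.5], [-0.4, -0.0], [-0.7, -0.2], [0.3, 1.1], [0.2, -0.5], [0.4, 1.4], [0.3, 1.1], [0.5, 0.7], [0.0, 1.0]]
check [ 0.4879 -0.0243] yaw deg -11.2
[[-0.2, -1.4], [0.2, -1.3], [-0.0, -0.2], [-0.7, -0.3], [-4.4, 0.2], [-3.0, -3.7], [0.1, 1.9], [1.8, 1.3], [-1.3, 1.1], [1.2, 1.4]]
hook [ 0.5511 -0.1913] yaw deg -1.7
[[-0.5, -0.3], [-0.2, -0.6], [0.5, 0.3], [-0.5, 0.4], [0.8, 1.0], [2.1, 0.0], [0.8, 0.2], [-1.0, -1.3], [-2.1, 0.5], [-1.8, -0.4]]
red plate [[0.49999913 0.28442935 0.008     ]] slot [[ 0.48788951 -0.02434577  0.01      ]] seat [[ 0.55907547 -0.19155295  0.154     ]] tip [[ 0.53308651 -0.19079534  0.162     ]]
```

```bash
cat > go.py <<'E'
# python3 go.py x y z psi(deg, heading of tool y): prints shift (cm, tool axes) and turn for a tool pointing down
import sys,numpy as np
from station import ctrl
from scipy.spatial.transform import Rotation as Ro
x,y,z,psi=map(float,sys.argv[1:]);o=ctrl.get_obs();R=Ro.from_rotvec(o["tool_rot"])
p=np.radians(psi);Y=np.array([np.cos(p),np.sin(p),0]);Z=np.array([0,0,-1.]);G=Ro.from_matrix(np.c_[np.cross(Y,Z),Y,Z])
M=R.as_matrix();print("shift",(M.T@(np.array([x,y,z])-o["tool_pos"])*100).round(2),"turn",(R.inv()*G).as_rotvec().round(3),"psi now",np.degrees(np.arctan2(M[1,1],M[0,1])).round(1),"t",round(o["t"],2))
E
python3 go.py 0.5 0.2845 0.2 78.7
python3 -m handwheel '[[[-5,-2.8,0],[0,0,-0.035]],[[-10.5,-5.8,0],[0,0,-0.035]],[[-16,-8.9,0],[0,0,-0.035]],[[-21.5,-11.9,0],[0,0,-0.035]],[[-27,-15,0],[0,0,-0.035]]]' -0.2 40
python3 go.py 0.5 0.2845 0.17 78.7
```

```text
shift [-42.09 -23.28   0.98] turn [-0.    -0.    -0.036] psi now 76.7 t 1.9
t: 2.52
tool_pos: [0.3724, 0.3995, 0.2101]
tool_rot: [0.31, 3.126, 0.001]
contact_force: [0.4, -0.1, 0.0]
opening: 0.051
grip_force: 0.0
shift [-14.77  -8.78   4.01] turn [ 0.001  0.001 -0.   ] psi now 78.7 t 2.52
```

```bash
python3 -m handwheel '[[[-5,-3,0],[0,0,0]],[[-10,-6,1],[0,0,0]],[[-14.5,-8.5,3],[0,0,0]],[[-14.5,-8.5,3],[0,0,0]],[[-14.5,-8.5,3],[0,0,0]]]'
python3 go.py 0.5 0.2845 0.069 78.7
python3 - <<'E'
from h import *
a,b=ctrl.get_image("scene"),ctrl.get_image("top")
cv2.imwrite("pics/c2.png",np.hstack([cv2.resize(a[90:240,150:283],(400,450),interpolation=2),cv2.resize(b[150:240,155:235],(400,450),interpolation=2)]))
E
```

```text
t: 3.15
tool_pos: [0.4965, 0.2893, 0.1799]
tool_rot: [-0.311, -3.126, -0.001]
contact_force: [0.2, -0.0, 0.2]
opening: 0.0514
grip_force: 0.0
shift [-0.44 -0.4  11.09] turn [ 0.    -0.    -0.001] psi now 78.7 t 3.15
```

View pics/c2.png

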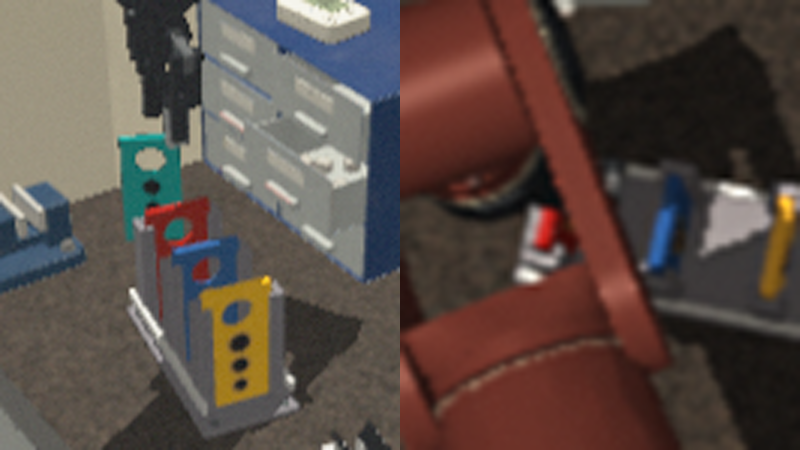

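The fingers hang above the red plate, at crop (165,110) over red (178,215). Going down to it.

```bash
python3 -m handwheel '[[[-0.4,-0.4,2],[0,0,0]],[[-0.4,-0.4,5],[0,0,0]],[[-0.4,-0.4,8],[0,0,0]],[[-0.4,-0.4,11],[0,0,0]],[[-0.4,-0.4,11],[0,0,0]]]'
python3 go.py 0.5 0.2845 0.069 78.7
python3 -m handwheel '[[[0,0,0],[0,0,0]],[[0,0,0],[0,0,0]],[[0,0,0],[0,0,0]],[[0,0,0],[0,0,0]],[[0,0,0],[0,0,0]]]' 1 30
python3 -m handwheel '[[[0,0,0],[0,0,0]],[[0,0,0],[0,0,0]]]'
```

```text
t: 3.88
tool_pos: [0.4965, 0.2836, 0.0657]
tool_rot: [-0.308, -3.12, 0.006]
contact_force: [0.4, -0.5, 0.6]
opening: 0.0514
grip_force: 0.0
shift [-0.32  0.16 -0.33] turn [-0.004 -0.006  0.   ] psi now 78.7 t 3.88
t: 4.5
tool_pos: [0.5009, 0.2849, 0.0716]
tool_rot: [0.31, 3.124, 0.002]
contact_force: [-1.0, 0.2, 6.5]
opening: 0.0076
grip_force: 32.8
t: 4.75
tool_pos: [0.5009, 0.2849, 0.0716]
tool_rot: [0.31, 3.124, 0.002]
contact_force: [0.0, 0.3, 6.1]
opening: 0.0074
grip_force: 32.9
```

```bash
python3 -m handwheel '[[[0,0,-1],[0,0,0]],[[0,0,-3],[0,0,0]],[[0,0,-6],[0,0,0]],[[0,0,-9.5],[0,0,0]],[[0,0,-13],[0,0,0]]]'
python3 -m handwheel '[[[0,0,-1.5],[0,0,0]],[[0,0,-2.5],[0,0,0]],[[0,0,-2.5],[0,0,0]]]'
python3 go.py 0.4879 -0.0243 0.22 -11.2
```

```text
t: 5.38
tool_pos: [0.4995, 0.2843, 0.2019]
tool_rot: [0.31, 3.126, 0.0]
contact_force: [-0.8, 0.1, -1.7]
opening: 0.0078
grip_force: 31.9
t: 5.75
tool_pos: [0.4996, 0.2843, 0.2246]
tool_rot: [-0.31, -3.126, 0.0]
contact_force: [0.5, -0.4, -1.8]
opening: 0.0075
grip_force: 31.9
shift [ -4.92 -30.49   0.47] turn [-0.    -0.     1.568] psi now 78.7 t 5.75
```

```bash
python3 -m handwheel '[[[-0.5,-3,0],[0,0,0.16]],[[-1,-6,0],[0,0,0.32]],[[-1.5,-9,0],[0,0,0.48]],[[-2,-12,0],[0,0,0.64]],[[-2.5,-15,0],[0,0,0.8]]]'
python3 go.py 0.4879 -0.0243 0.22 -11.2
python3 - <<'E'
from h import *
p=(.4879,-.0243);yaw=np.radians(-11.2)
out=[]
for c,x,y,w,h in(("scene",245,225,60,60),("top",260,180,45,45)):
    s=400/w;im=cv2.resize(cv2.imread(f"pics/{c}0.png")[y:y+h,x:x+w],(400,400),interpolation=cv2.INTER_CUBIC)
    for pts in([(a*.0375,b*.0475,0) for a,b in((1,1),(1,-1),(-1,-1),(-1,1))],[(a*.0055,b*.04,.045) for a,b in((1,1),(1,-1),(-1,-1),(-1,1))],[(a*.015,b*.04,.059) for a,b in((1,1),(1,-1),(-1,-1),(-1,1))]):
        q=((proj(c,T(p,yaw,np.array(pts)))-[x,y]+.5)*s).astype(int);cv2.polylines(im,[q],True,(0,255,0) if pts[0][2] else (0,0,255),1)
    out.append(im)
cv2.imwrite("pics/c3.png",np.hstack(out))
E
```

```text
t: 6.38
tool_pos: [0.4937, 0.1313, 0.2227]
tool_rot: [-1.509, -2.752, 0.003]
contact_force: [-0.1, 0.2, -1.4]
opening: 0.0077
grip_force: 31.9
shift [-12.81  -8.86   0.28] turn [-0.004 -0.     0.763] psi now 32.5 t 6.38
```

View pics/c3.png

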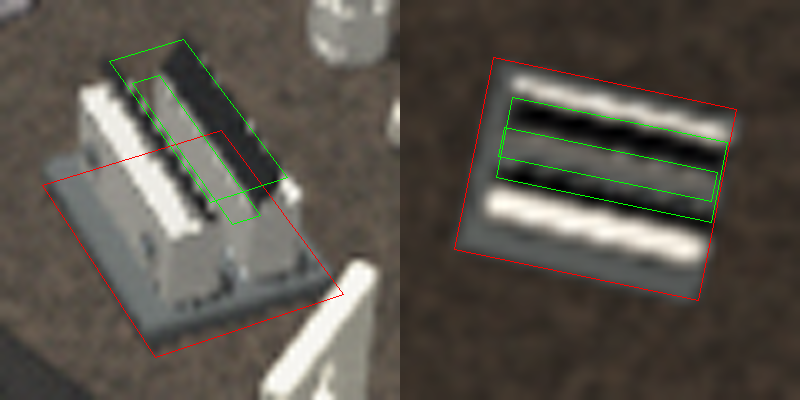

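```bash
python3 -m handwheel '[[[-2.6,-1.7,0],[0,0,0.16]],[[-5.1,-3.4,0],[0,0,0.32]],[[-7.7,-5.2,0],[0,0,0.48]],[[-10.2,-6.9,0],[0,0,0.64]],[[-12.8,-8.6,0],[0,0,0.768]]]'
python3 -m handwheel '[[[0,0,0],[0,0,0]],[[0,0,0],[0,0,0]],[[0,0,0],[0,0,0]]]'
python3 go.py 0.487 -0.0250 0.14 -11.2
python3 - <<'E'
from h import *
a,b=ctrl.get_image("scene"),ctrl.get_image("top")
h=cv2.inRange(cv2.cvtColor(a,cv2.COLOR_BGR2HSV),(0,120,40),(8,255,255));h[:, :230]=0;h[:,310:]=0;h[:150]=0;h[290:]=0
cv2.imwrite("pics/c4.png",np.hstack([cv2.resize(a[165:290,225:325],(400,500),interpolation=2),cv2.resize(b[160:235,250:310],(400,500),interpolation=2)]))
E
```

```text
t: 7.0
tool_pos: [0.4909, -0.0226, 0.2228]
tool_rot: [-2.43, -1.988, 0.003]
contact_force: [0.2, -0.8, -2.1]
opening: 0.0076
grip_force: 31.9
t: 7.38
tool_pos: [0.4917, -0.0209, 0.2243]
tool_rot: [-2.425, -1.996, 0.001]
contact_force: [0.8, -0.3, -0.4]
opening: 0.0076
grip_force: 31.9
shift [-0.49 -0.37  8.43] turn [-0.001 -0.     0.002] psi now -11.1 t 7.38
```

View pics/c4.png

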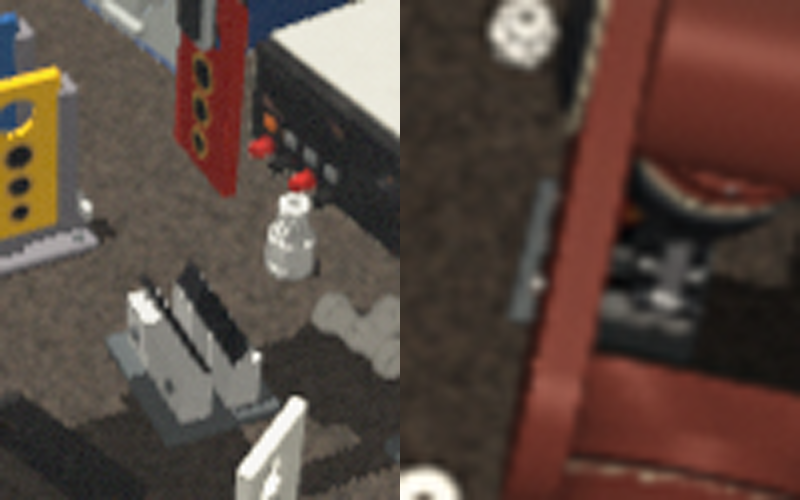

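The plate hangs upright with its brass marks, bottom corners at crop (178,135) and (232,195), and the slot is below at crop (190,340). I'll lower it to just above the lips and compare.

```bash
python3 -m handwheel '[[[-0.5,-0.4,2],[0,0,0]],[[-0.5,-0.4,5],[0,0,0]],[[-0.5,-0.4,8],[0,0,0]],[[-0.5,-0.4,8.4],[0,0,0]],[[-0.5,-0.4,8.4],[0,0,0]]]'
python3 - <<'E'
from h import *
a=ctrl.get_image("scene");o=ctrl.get_obs();tp=o["tool_pos"];yaw=np.radians(-11.2)
x,y,w,h=240,190,75,75;im=cv2.resize(a[y:y+h,x:x+w],(600,600),interpolation=2)
z=tp[2]-.0636
def dr(P,p,col): cv2.polylines(im,[((proj("scene",T(p,yaw,np.array(P)))-[x,y]+.5)*8).astype(int)],True,col,1)
dr([(s*.004,t*.03,z) for s,t in((1,1),(1,-1),(-1,-1),(-1,1))],tp,(255,255,0))
dr([(s*.0055,t*.04,.045) for s,t in((1,1),(1,-1),(-1,-1),(-1,1))],(.487,-.025),(0,255,0))
dr([(s*.015,t*.04,.059) for s,t in((1,1),(1,-1),(-1,-1),(-1,1))],(.487,-.025),(0,200,0))
cv2.imwrite("pics/c5.png",im);print(tp)
E
python3 go.py 0.487 -0.0250 0.0736 -11.2
```

```text
t: 8.1
tool_pos: [0.4868, -0.0259, 0.1407]
tool_rot: [-2.427, -1.995, 0.001]
contact_force: [0.9, 0.1, -0.2]
opening: 0.0079
grip_force: 31.9
[ 0.48751024 -0.02602369  0.14166249]
shift [ 0.09 -0.08  6.81] turn [0.001 0.    0.001] psi now -11.2 t 8.15
```

View pics/c5.png

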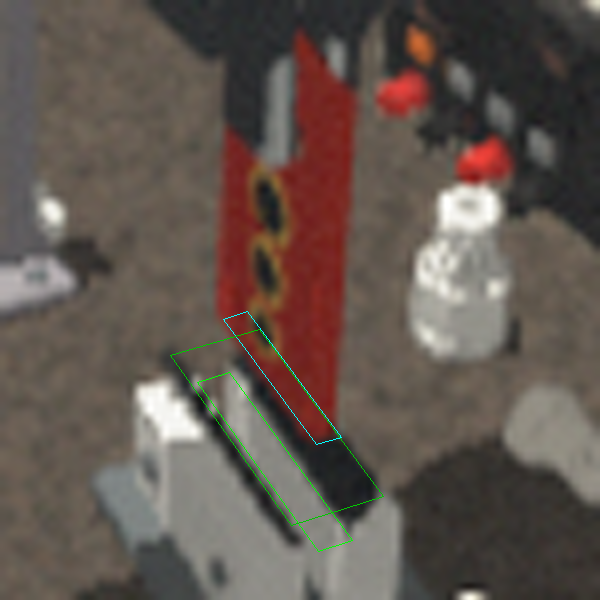

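```bash
python3 -m handwheel '[[[0,0.1,1],[0,0,0]],[[0,0.1,2],[0,0,0]],[[0,0.1,2.5],[0,0,0]]]'
python3 -m handwheel '[[[0,0,0.6],[0,0,0]],[[0,0,1.2],[0,0,0]],[[0,0,1.2],[0,0,0]]]'
python3 go.py 0.488 -0.0250 0.0736 -11.2
```

```text
t: 8.52
tool_pos: [0.4875, -0.026, 0.1148]
tool_rot: [-2.426, -1.994, 0.001]
contact_force: [-0.1, 1.0, -1.3]
opening: 0.0076
grip_force: 31.9
t: 8.9
tool_pos: [0.4883, -0.026, 0.1046]
tool_rot: [2.427, 1.995, 0.0]
contact_force: [-1.7, 0.1, -0.8]
opening: 0.0078
grip_force: 32.0
shift [ 0.09 -0.05  3.1 ] turn [ 0.    -0.     0.001] psi now -11.2 t 8.9
```

```bash
python3 -m handwheel '[[[0,0,0.7],[0,0,0]],[[0,0,1.4],[0,0,0]],[[0,0,2.0],[0,0,0]],[[0,0,2.0],[0,0,0]]]'
python3 -m handwheel '[[[0,0,0.4],[0,0,0]],[[0,0,0.8],[0,0,0]],[[0,0,0.8],[0,0,0]]]'
python3 go.py 0.488 -0.0250 0.0736 -11.2
```

```text
t: 9.4
tool_pos: [0.4874, -0.026, 0.0826]
tool_rot: [-2.426, -1.994, 0.002]
contact_force: [-0.2, -0.5, -2.4]
opening: 0.0076
grip_force: 31.8
t: 9.78
tool_pos: [0.4877, -0.0261, 0.0753]
tool_rot: [-2.427, -1.994, 0.001]
contact_force: [-1.7, -0.8, -1.6]
opening: 0.0077
grip_force: 31.8
shift [0.11 0.01 0.17] turn [-0.001  0.     0.001] psi now -11.2 t 9.78
```

```bash
python3 -m handwheel '[[[0,0,0.15],[0,0,0]],[[0,0,0.3],[0,0,0]],[[0,0,0.3],[0,0,0]]]'
```

```text
t: 10.15
tool_pos: [0.4884, -0.0261, 0.0736]
tool_rot: [2.427, 1.994, 0.001]
contact_force: [-2.7, 2.0, 4.8]
opening: 0.0074
grip_force: 32.8
```

```bash
python3 -m handwheel '[[[0,0,-0.1],[0,0,0]],[[0,0,-0.1],[0,0,0]],[[0,0,-0.1],[0,0,0]],[[0,0,-0.1],[0,0,0]]]' -0.3
python3 -m handwheel '[[[0,0,-3],[0,0,0]],[[0,0,-7],[0,0,0]],[[0,0,-11],[0,0,0]],[[0,0,-13],[0,0,0]],[[0,0,-13],[0,0,0]]]'
python3 - <<'E'
from h import *
a=ctrl.get_image("scene");b=ctrl.get_image("top")
o=ctrl.get_obs();print(o["opening"],o["tool_pos"].round(4) if hasattr(o["tool_pos"],"round") else o["tool_pos"])
x,y,w,h=235,165,75,112;im=cv2.resize(a[y:y+h,x:x+w],(400,597),interpolation=2)
for p in((.488,-.0258),):
  P=T(p,np.radians(-11.2),np.array([(s*.004,t*.03,z) for z in(.13,.01) for s,t in((1,1),(1,-1),(-1,-1),(-1,1))]))
  q=((proj("scene",P)-[x,y]+.5)*400/75).astype(int)
  cv2.polylines(im,[q[:4]],True,(0,255,0),1);cv2.line(im,q[3],q[7],(0,255,0),1);cv2.line(im,q[2],q[6],(0,255,0),1)
cv2.imwrite("pics/c6.png",np.hstack([im,cv2.resize(b[165:240,250:300],(398,597),interpolation=2)]))
E
```

```text
t: 10.65
tool_pos: [0.488, -0.0261, 0.0737]
tool_rot: [2.427, 1.995, 0.0]
contact_force: [-0.7, -0.9, -0.4]
opening: 0.0556
grip_force: 0.0
t: 11.28
tool_pos: [0.4889, -0.0263, 0.2051]
tool_rot: [2.425, 1.993, 0.003]
contact_force: [0.3, -0.2, -0.4]
opening: 0.0555
grip_force: 0.0
0.05562595826971175 [ 0.4872 -0.0259  0.202 ]
```

View pics/c6.png

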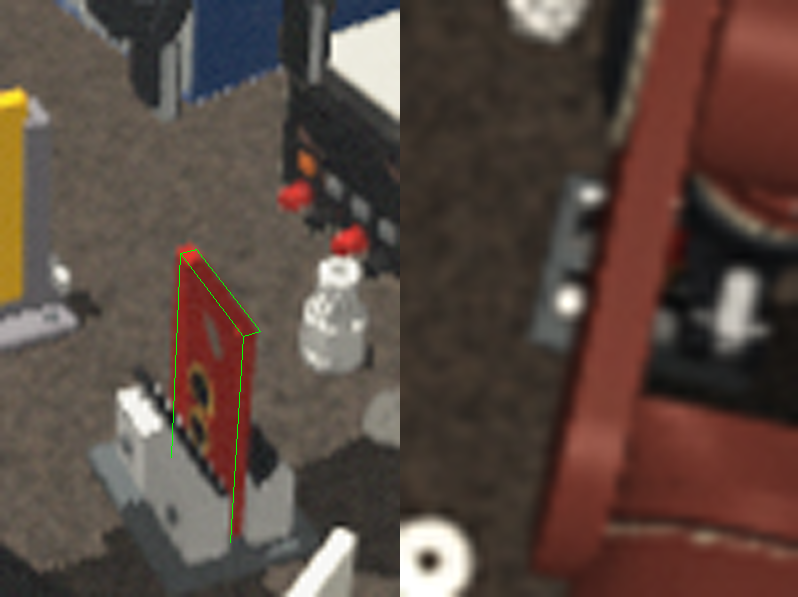

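The plate stands upright and fully home. Its top edge is at crop (185,250)-(258,332), on the model. Now I turn 90° for an edge grasp, which keeps the eye clear.

```bash
python3 -m handwheel '[[[0,0,0],[0,0,-0.18]],[[0,0,0],[0,0,-0.36]],[[0,0,0],[0,0,-0.54]],[[0,0,0],[0,0,-0.72]],[[0,0,0],[0,0,-0.9]]]' -1
python3 -m handwheel '[[[0,0,0],[0,0,-0.17]],[[0,0,0],[0,0,-0.34]],[[0,0,0],[0,0,-0.51]],[[0,0,0],[0,0,-0.671]],[[0,0,0],[0,0,-0.671]]]'
python3 go.py 0.4885 -0.0260 0.085 78.8; python3 -c "
from station import ctrl;o=ctrl.get_obs();print(o['q'],o['opening'])"
```

```text
t: 12.0
tool_pos: [0.4867, -0.0258, 0.2009]
tool_rot: [-1.308, -2.852, 0.002]
contact_force: [-0.3, 0.2, 0.1]
opening: 0.0853
grip_force: 0.0
t: 12.62
tool_pos: [0.4869, -0.0259, 0.2014]
tool_rot: [-0.308, -3.122, -0.001]
contact_force: [-0.1, 0.2, 0.4]
opening: 0.0854
grip_force: 0.0
shift [-0.21  0.02 11.64] turn [-0.    -0.004 -0.001] psi now 78.7 t 12.62
[-2.05899324e-01 -2.77539142e-01  1.93094955e+00 -4.31869308e-05
  1.49219529e+00 -1.57996499e+00] 0.0854019864452101
```

```bash
python3 -m handwheel '[[[-0.15,0,3],[0,0,0]],[[-0.15,0,6],[0,0,0]],[[-0.15,0,9],[0,0,0]],[[-0.15,0,11.6],[0,0,0]],[[-0.15,0,11.6],[0,0,0]]]'
python3 -m handwheel '[[[0,0,0],[0,0,0]],[[0,0,0],[0,0,0]],[[0,0,0],[0,0,0]],[[0,0,0],[0,0,0]],[[0,0,0],[0,0,0]]]' 1 40
python3 -m handwheel '[[[0,0,0],[0,0,0]],[[0,0,0],[0,0,0]]]'
python3 go.py 0.4885 -0.0260 0.085 78.8
```

```text
t: 13.25
tool_pos: [0.4866, -0.0258, 0.0842]
tool_rot: [-0.308, -3.119, -0.001]
contact_force: [-1.8, -1.2, 0.1]
opening: 0.0852
grip_force: 0.0
t: 13.88
tool_pos: [0.4907, -0.0266, 0.0895]
tool_rot: [0.305, 3.124, -0.0]
contact_force: [0.5, 0.4, 5.3]
opening: 0.0585
grip_force: 43.7
t: 14.12
tool_pos: [0.4908, -0.0266, 0.0895]
tool_rot: [0.305, 3.124, -0.0]
contact_force: [0.4, 0.3, 5.8]
opening: 0.0583
grip_force: 43.7
shift [0.24 0.01 0.45] turn [0.    0.003 0.001] psi now 78.8 t 14.12
```

```bash
python3 -m handwheel '[[[0,0,-1],[0,0,0]],[[0,0,-3],[0,0,0]],[[0,0,-5.5],[0,0,0]],[[0,0,-8],[0,0,0]],[[0,0,-8],[0,0,0]]]'
python3 -m handwheel '[[[0,0,0],[0,0,0]],[[0,0,0],[0,0,0]]]'
python3 go.py 0.492 -0.191 0.165 88.3
```

```text
t: 14.75
tool_pos: [0.4906, -0.0266, 0.1699]
tool_rot: [0.305, 3.123, -0.001]
contact_force: [0.4, 0.3, -1.2]
opening: 0.0588
grip_force: 43.4
t: 15.0
tool_pos: [0.4884, -0.0262, 0.166]
tool_rot: [-0.305, -3.124, -0.001]
contact_force: [-0.6, 0.1, -1.7]
opening: 0.0586
grip_force: 43.4
shift [ -3.55 -16.1    0.08] turn [ 0.    -0.003 -0.165] psi now 78.8 t 15.0
```

```bash
python3 -m handwheel '[[[-0.7,-3.2,0],[0,0,-0.033]],[[-1.4,-6.4,0],[0,0,-0.066]],[[-2.1,-9.6,0],[0,0,-0.1]],[[-2.8,-12.8,0],[0,0,-0.133]],[[-3.5,-16.1,0],[0,0,-0.165]]]'
python3 -m handwheel '[[[0,0,1],[0,0,0]],[[0,0,2],[0,0,0]],[[0,0,2.2],[0,0,0]],[[0,0,2.2],[0,0,0]]]'
cat > look.py <<'E'
from h import *
import sys
a=ctrl.get_image("scene");n=10;O=[]
for i in range(n): 
    O.append(ctrl.get_obs()["tool_pos"])
    if i<n-1: ctrl.get_image("scene")
tp=np.mean(O,0);print("tcp mean",tp.round(4),"std",np.std(O,0).round(4))
x,y,w,h=300,200,90,67;s=800/w;im=cv2.resize(a[y:y+h,x:x+w],(800,596),interpolation=2)
D=lambda P,p,yaw,col,cl=True: cv2.polylines(im,[((proj("scene",T(p,np.radians(yaw),np.array(P)))-[x,y]+.5)*s).astype(int)],cl,col,1)
zb=tp[2]-.0795;th=np.linspace(0,2*np.pi,30)
P=(tp[0]-.002,tp[1])
D([(-.004,t*.03,z) for t,z in((1,zb+.12),(-1,zb+.12),(-1,zb),(1,zb))],P,-1.7,(0,255,0))
D([(-.004,.015*np.cos(t),zb+.093+.015*np.sin(t)) for t in th],P,-1.7,(0,255,0))
hk=(.5511,-.1913)
D([(.024,0,.150),(-.006,0,.150),(-.018,0,.162)],hk,-1.7,(255,255,0),False)
D([(.024,t*.015,z) for t,z in((1,.176),(-1,.176),(-1,.012),(1,.012))],hk,-1.7,(255,255,0))
cv2.imwrite(sys.argv[1],im)
E
python3 look.py pics/c7.png
```

```text
t: 15.62
tool_pos: [0.492, -0.1918, 0.1664]
tool_rot: [-0.045, -3.139, -0.002]
contact_force: [0.8, -0.2, -0.3]
opening: 0.059
grip_force: 43.5
t: 16.12
tool_pos: [0.4925, -0.1902, 0.1453]
tool_rot: [-0.045, -3.14, -0.001]
contact_force: [-0.2, -1.3, -1.5]
opening: 0.0585
grip_force: 43.6
tcp mean [ 0.4929 -0.191   0.1461] std [0.0001 0.0002 0.0002]
```

View pics/c7.png

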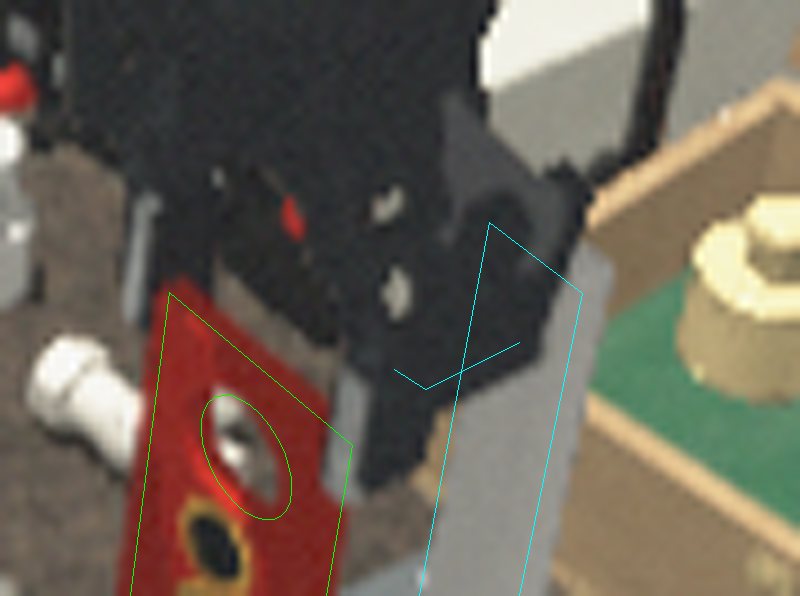

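The scene shows the plate held with its eye free at crop (247,447), within about 1.5 px of the model. The gripper hides the hook, so I check numerically with the network.

```bash
python3 - <<'E'
from h import *
ctrl.get_image("scene");o=ctrl.get_obs();tp=o["tool_pos"]
print([(p.round(1),round(s,2)) for p,s in lm("scene","plate_red_eye")],[(p.round(1),round(s,2)) for p,s in lm("scene","plate_red")])
print("eye pred",proj("scene",[tp[0]-.002,tp[1],tp[2]+.0135]).round(1),"foot pred",proj("scene",[tp[0]-.002,tp[1],tp[2]-.0795]).round(1))
a=ctrl.get_image("scene");m=cv2.inRange(cv2.cvtColor(a,cv2.COLOR_BGR2HSV),(0,120,40),(8,255,255));m[:,:290]=0;m[:225]=0;m[:,350:]=0;m[320:]=0
n,l,st,c=cv2.connectedComponentsWithStats(m);i=1+np.argmax(st[1:,4]);print("blob",st[i],c[i])
p=np.argwhere(l==i)[:,::-1].astype(float)
for nm,f in(("bottom-right",(1,1)),("bottom-left",(-1,.8)),("top-left",(-.5,-1)),("lowest",(0,1))): print(nm,p[np.argmax(p@np.array(f))])
yw=np.radians(-1.7)
for t in(1,-1):
  for z in(0,.12): print(t,z,[proj("scene",T(tp+np.array([-.002,0,0]),yw,(s*.004,t*.03,tp[2]-.0795+z)))[0].round(1).tolist() for s in(-1,1)])
hk=(.5511,-.1913,0)
for P in((.008,0,.154),(-.018,0,.162),(-.006,0,.15)): print("hook",P,proj("scene",T(hk,yw,P)).round(1),proj("top",T(hk,yw,P)).round(1))
# bar in first pictures: bright vs. dark rows
for c,r in(("scene",(336,230,362,248)),("top",(335,160,352,186))):
  g=cv2.cvtColor(cv2.imread(f"pics/{c}0.png"),cv2.COLOR_BGR2GRAY);print(c);print(g[r[1]:r[3],r[0]:r[2]])
E
```

```text
[(array([201., 142.]), 0.88), (array([326.8, 250.8]), 0.63), (array([290.3, 287.4]), 0.56)] [(array([323.5, 282.5]), 0.92), (array([198.8, 170.1]), 0.67), (array([289.9, 315.3]), 0.6)]
eye pred [[328.7 250.4]] foot pred [[323.8 282.8]]
blob [313 231  27  62 883] [325.89807475 260.98754247]
bottom-right [333. 291.]
bottom-left [313. 275.]
top-left [320. 231.]
lowest [331. 292.]
1 0 [[313.1, 274.9], [315.9, 273.4]]
1 0.12 [[318.6, 232.6], [321.6, 231.1]]
-1 0 [[332.0, 292.6], [334.8, 291.0]]
-1 0.12 [[339.2, 249.9], [342.3, 248.3]]
hook (0.008, 0, 0.154) [[352.6 239.4]] [[341.5 171.2]]
hook (-0.018, 0, 0.162) [[343.9 241.1]] [[342.  179.2]]
hook (-0.006, 0, 0.15) [[347.4 243.3]] [[341.1 176. ]]
scene
[[ 36  35  38  34  46 121 121 129 128 133 128 131 130 130 131 131 143 144
  151 152 149 149 150 150 147 147]
 [ 38  37  31  34  57 116 126 131 131 130 130 131 130 131 129 167 170 180
  139 147 145 146 149 152 150 146]
 [ 39  39  34  35  71 114 128 129 129 128 129 126 132 130 132 185 183 183
  145 149 146 143 149 152 149 150]
 [ 38  36  35  28  98 111 130 128 130 129 130 133 155 156 148 145
[... 2721 characters left out ...]
 42  69  81  99 116 108  86  76  78  76  57  50  51  53  51]
 [ 78  50  40  62  74  86 109 114  89  77  78  75  56  45  44  47  47]
 [ 76  48  32  46  67  81 119 137 104  79  77  74  55  44  44  46  46]
 [ 77  56  43  48  66  85 134 162 123  83  75  72  55  44  46  49  49]
 [ 82  78  74  74  77  80 101 114  95  79  77  73  56  46  50  49  49]
 [ 82  83  81  81  80  77  78  80  78  78  77  73  55  47  47  48  49]
 [ 81  82  82  80  80  80  78  78  78  79  79  73  54  47  49  53  56]
 [ 81  82  81  81  79  80  79  79  79  80  79  70  54  49  52  54  56]
 [ 83  84  82  81  82  83  82  81  80  80  80  72  57  53  52  50  52]
 [ 76  76  76  77  80  81  80  81  81  83  81  73  59  53  48  47  50]]
```

```bash
python3 -c "
from h import *
print('tip',tri((344.2,239.4),(341.8,178.7)),'elbow',tri((349,241.3),(341.2,175.5)),'net tip',tri((341.9,241.5),(343,180.5)))
from scipy.optimize import least_squares
f=lambda p:np.r_[(proj('scene',T(p,-.03,(-.018,0,.162)))-[344.2,239.4])[0],(proj('top',T(p,-.03,(-.018,0,.162)))-[341.8,178.7])[0],(proj('scene',T(p,-.03,(-.006,0,.15)))-[349,241.3])[0],(proj('top',T(p,-.03,(-.006,0,.15)))-[341.2,175.5])[0]]
s=least_squares(f,[.55,-.19]);print(s.x,f(s.x).round(1))"
python3 go.py 0.5 -0.191 0.1425 88.3
```

```text
tip (array([ 0.5344, -0.1896,  0.165 ]), 0.2) elbow (array([ 0.5473, -0.1915,  0.1545]), 0.7) net tip (array([ 0.5271, -0.1917,  0.165 ]), 0.7)
[ 0.55465743 -0.18987943] [ 0.4  0.7 -0.3 -0.7 -0.9  1.  -0.6 -0.7]
shift [-0.74  0.04  0.33] turn [-0. -0. -0.] psi now 88.3 t 16.82
```

```bash
python3 -m handwheel '[[[-1,0.2,0.15],[0,0,0]],[[-2.2,0.2,0.15],[0,0,0]],[[-3.4,0.2,0.15],[0,0,0]],[[-4.4,0.2,0.15],[0,0,0]],[[-4.4,0.2,0.15],[0,0,0]]]'
python3 -m handwheel '[[[-0.7,0,0],[0,0,0]],[[-1.4,0,0],[0,0,0]],[[-2.1,0,0],[0,0,0]],[[-2.1,0,0],[0,0,0]]]'
python3 -c "
from h import *
ctrl.get_image('scene');o=ctrl.get_obs();tp=o['tool_pos'];print(tp,o['contact_force'],o['wrist_torque'])
print([(p.round(1),round(s,2)) for n in('plate_red_eye','plate_red') for p,s in lm('scene',n)])
print(proj('scene',[tp[0]-.002,tp[1],tp[2]+.0135]).round(1),proj('scene',[tp[0]-.002,tp[1],tp[2]-.0795]).round(1))"
```

```text
t: 17.45
tool_pos: [0.5374, -0.1904, 0.1443]
tool_rot: [-0.046, -3.141, -0.0]
contact_force: [-0.2, -0.5, -2.4]
opening: 0.0584
grip_force: 43.6
t: 17.95
tool_pos: [0.5581, -0.1911, 0.1443]
tool_rot: [0.046, 3.141, -0.0]
contact_force: [-0.4, -1.2, -1.6]
opening: 0.0585
grip_force: 43.6
[ 0.55780905 -0.19105594  0.14427914] [ 0.59387987  0.64577898 -1.42663074] [-0.03000466 -0.04427957  0.03220276]
[(array([288.6, 288.7]), 0.87), (array([200.1, 142.3]), 0.66), (array([349.8, 238.2]), 0.65), (array([295.1, 228.9]), 0.61), (array([285.5, 309.4]), 0.93), (array([345.7, 267.3]), 0.89), (array([200.4, 172.9]), 0.7)]
[[351.6 238.5]] [[345.6 270.5]]
```

No contact on the way in. Now I lower it onto the bar.

```bash
python3 -m handwheel '[[[0,0,0.5],[0,0,0]],[[0,0,1.0],[0,0,0]],[[0,0,1.3],[0,0,0]],[[0,0,1.3],[0,0,0]]]'
python3 -m handwheel '[[[0,0,0.2],[0,0,0]],[[0,0,0.3],[0,0,0]],[[0,0,0.3],[0,0,0]]]'
python3 -m handwheel '[[[0,0,0.15],[0,0,0]],[[0,0,0.2],[0,0,0]],[[0,0,0.2],[0,0,0]]]'
```

```text
t: 18.6
tool_pos: [0.5574, -0.1909, 0.1307]
tool_rot: [-0.047, -3.14, -0.001]
contact_force: [0.1, -1.0, -1.1]
opening: 0.0587
grip_force: 43.7
t: 18.98
tool_pos: [0.5577, -0.191, 0.1283]
tool_rot: [-0.047, -3.141, -0.0]
contact_force: [-0.1, 0.4, -1.7]
opening: 0.0583
grip_force: 43.7
t: 19.35
tool_pos: [0.5576, -0.191, 0.1262]
tool_rot: [-0.047, -3.141, -0.0]
contact_force: [0.2, -0.7, -1.5]
opening: 0.0587
grip_force: 43.7
```

```bash
python3 -m handwheel '[[[0,0,0.1],[0,0,0]],[[0,0,0.15],[0,0,0]],[[0,0,0.15],[0,0,0]]]'
python3 -m handwheel '[[[0,0,0.1],[0,0,0]],[[0,0,0.15],[0,0,0]],[[0,0,0.15],[0,0,0]]]'
```

```text
t: 19.73
tool_pos: [0.5579, -0.1911, 0.1254]
tool_rot: [0.047, 3.141, -0.0]
contact_force: [-1.5, 1.4, 2.0]
opening: 0.0583
grip_force: 43.9
t: 20.1
tool_pos: [0.558, -0.1912, 0.1252]
tool_rot: [0.047, 3.141, -0.001]
contact_force: [-4.0, 1.6, 7.3]
opening: 0.059
grip_force: 44.5
```

Contact comes at z 0.1254, against 0.1255 predicted, so the plate is on the bar. I ease off, release and check numerically before leaving.

```bash
python3 -m handwheel '[[[0,0,-0.2],[0,0,0]],[[0,0,-0.2],[0,0,0]]]'
python3 -m handwheel '[[[0,0,0],[0,0,0]],[[0,0,0],[0,0,0]],[[0,0,0],[0,0,0]],[[0,0,0],[0,0,0]],[[0,0,0],[0,0,0]]]' -1
python3 -c "
from h import *
ctrl.get_image('scene');o=ctrl.get_obs();tp=o['tool_pos'];print(tp,o['contact_force'],o['opening'])
print([(p.round(1),round(s,2)) for n in('plate_red_eye','plate_red') for p,s in lm('scene',n)])
print(proj('scene',[.556,-.191,.139]).round(1),proj('scene',[.556,-.191,.046]).round(1))"
```

```text
t: 20.35
tool_pos: [0.5579, -0.1911, 0.1254]
tool_rot: [0.047, 3.141, -0.0]
contact_force: [0.4, -0.1, 0.8]
opening: 0.0587
grip_force: 43.9
t: 20.98
tool_pos: [0.5577, -0.191, 0.1253]
tool_rot: [-0.047, -3.141, -0.0]
contact_force: [-0.4, -0.3, -0.0]
opening: 0.0856
grip_force: 0.0
[ 0.557673   -0.19105101  0.12529955] [ 1.23815342 -0.19845681  0.61771239] 0.08531634499827598
[(array([292.1, 286.2]), 0.93), (array([200.2, 142.3]), 0.63), (array([351. , 244.6]), 0.58), (array([286.3, 314.4]), 0.88), (array([200.8, 167.3]), 0.6), (array([342.5, 274. ]), 0.59), (array([341.5, 289.6]), 0.35)]
[[350.4 245.2]] [[344.5 276.4]]
```

The plate hangs, its eye at (351,244.6) as predicted. I retract straight up, slowly at first, let it settle and take the last picture.

```bash
python3 -m handwheel '[[[0,0,-0.7],[0,0,0]],[[0,0,-1.8],[0,0,0]],[[0,0,-3.5],[0,0,0]],[[0,0,-6],[0,0,0]],[[0,0,-9],[0,0,0]]]'
python3 -m handwheel '[[[2,0,-3],[0,0,0]],[[5,0,-5],[0,0,0]],[[8,3,-6],[0,0,0]],[[10,7,-6],[0,0,0]],[[10,12,-6],[0,0,0]]]'
for i in 1 2 3; do python3 -m handwheel '[[[0,0,0],[0,0,0]],[[0,0,0],[0,0,0]],[[0,0,0],[0,0,0]],[[0,0,0],[0,0,0]],[[0,0,0],[0,0,0]]]' | head -1; done
python3 - <<'E'
from h import *
b=ctrl.get_image("top");a=ctrl.get_image("scene")
for _ in range(6): c=ctrl.get_image("scene")
print("motion",np.abs(a.astype(int)-c)[200:310,300:380].mean())
cv2.imwrite("pics/end.png",np.hstack([cv2.resize(a[215:305,310:385],(500,600),interpolation=2),cv2.resize(a[140:320,180:330],(300,360),interpolation=2)[:].copy() if 0 else cv2.copyMakeBorder(np.vstack([cv2.resize(a[130:280,180:330],(300,300)),cv2.resize(b[140:240,290:390],(300,300))]),0,0,0,0,0)]))
E
```

```text
t: 21.75
tool_pos: [0.5577, -0.191, 0.2171]
tool_rot: [0.047, 3.141, -0.0]
contact_force: [1.2, -0.4, -0.0]
opening: 0.085
grip_force: 0.0
t: 22.38
tool_pos: [0.4607, -0.0677, 0.2775]
tool_rot: [0.051, 3.138, -0.002]
contact_force: [0.9, 0.3, 0.4]
opening: 0.0852
grip_force: 0.0
t: 23.0
t: 23.62
t: 24.25
motion 2.1227272727272726
```

View pics/end.png

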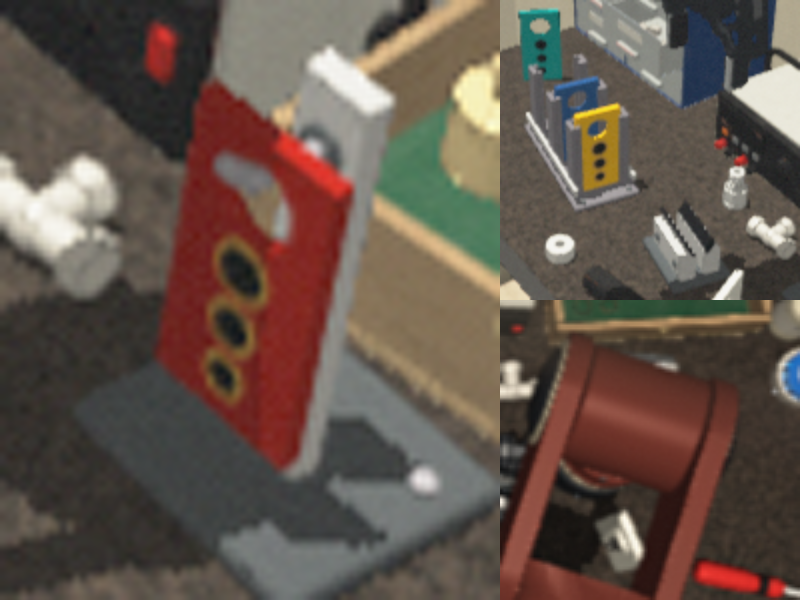

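The plate hangs through its eye, with the bar in the upper part of the eye at about (255,170). The other plates and fittings are in place. I check that it has stopped swinging, then hand in.

```bash
for i in 1 2 3 4; do python3 -m handwheel '[[[0,0,0],[0,0,0]],[[0,0,0],[0,0,0]],[[0,0,0],[0,0,0]],[[0,0,0],[0,0,0]],[[0,0,0],[0,0,0]]]' | head -1; done
python3 - <<'E'
from station import ctrl
import numpy as np
I=[ctrl.get_image("scene").astype(int) for _ in range(12)]
for k in(3,6,11): d=np.abs(I[k]-I[0]);print(d[225:300,330:366].mean().round(2),"static",d[225:300,400:440].mean().round(2),d[225:300,330:366].max())
if np.abs(I[6]-I[0])[225:300,330:366].mean()<3.0: print(ctrl.finish_job())
E
```

```text
t: 25.28
t: 25.9
t: 26.52
t: 27.15
2.29 static 1.72 15
2.29 static 1.73 18
2.29 static 1.69 19
the job is handed in; nothing more can be done
None
```

The red plate was drawn out of the rack, stood upright and released fully home in the check stand, then hung by its eye on the hook, where it hangs freely and still; the job was handed in at about 28 s of the 64 s allowed.

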